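Feed a sample puck round the reader track

TASK

Take the purple-capped sample puck from the white tray, set it in the open loading bay of the track and slide it along the lipped lane, round the corner, fully home against the stop in front of the label reader, keeping it upright all the time. Then slide the orange gate fully shut behind it, and leave the two yellow-capped pucks where they stand.

Things in the scene. Friction and masses are not known exactly. Their poses are not given: they have to be found in the camera images.
- sample: the puck with the PURPLE cap, standing on the tray; one rigid piece, 50 to 100 g: slippery round foot 52 mm diameter, 10 mm thick; neck 22 mm diameter up to 30 mm; thin white tube 13 mm diameter up to 50 mm; cap 18 mm diameter from 50 to 80 mm (grip here). Origin: centre of the underside, z up.
- puck_b: a puck with a yellow cap, otherwise the same as the sample; a bystander on the tray. Origin: centre of the underside.
- puck_c: another puck with a yellow cap, as above; a bystander on the tray. Origin: centre of the underside.
- tray: fixed flat white tray, 110 mm (its x) by 260 mm (its y), 8 mm thick, no rim; the three pucks stand on it in a row along its y, at least 60 mm apart centre to centre. Origin: centre of the underside, on the table.
- track: fixed L-shaped track: black floor 6 mm thick, aluminium walls. Origin: under the centre of the loading bay, on the table; x along the lane's first leg, y along the second, z up. The lane, 58 mm wide inside, runs on y = 0 from its mouth at x = 45 mm to the corner at x = 110 mm, then along +y on x = 110 mm to the stop. Past the stop is a white label reader, 42 mm high, y 153 to 215 mm.
- bay (a point): centre of the loading bay, on its floor (6 mm above the table), x = y = 0 of the track. The bay is open above, 80 mm wide (y) inside, from x = -44 mm, rims 14 mm above the table; from x = 12 to 45 mm two funnel walls, 20 mm above the table, narrow it to the lane's mouth.
- corner (a point): middle of the lane's corner, on the track's floor, x = 110, y = 0 mm of the track. Over the whole lane, corner included, lips reach in from both walls, underside 20 mm and top 24 mm above the table: the puck's foot slides under them with 4 mm to spare, its neck in the 32 mm wide slot between them. So a puck can enter only from the bay.
- lane_end (a point): where the centre of the puck's underside is when its foot touches the stop at the end of the lane, x = 110, y = 115 mm of the track, on its floor.
- gate (a joint): slide of the orange gate: a blade 10 mm wide (26 to 32 mm above the table) that moves along the track's +x over the lips and across the slot, 20 mm before lane_end. 0 m = open, 0.050 m = fully shut, the blade 4 mm behind the neck of a puck that is home. Starts open enough for the puck to pass; about 1.5 N of friction, stays where it is left.
- gate_knob (a point): point to grip on the gate's upright orange knob, a plate 12 mm thick (track x), 28 mm wide (track y), from 32 to 78 mm above the table; the point is on its middle, 62 mm above the table, at track x = -5 mm + gate value, y = 95 mm, and moves with the gate. The blade and a grey bed lie under it.
Things that resemble listed ones, but are neither listed nor needed, are in the scene too. What is shaped like the sample but pink or red is not meant.

How it is judged:
By the outcome, as a careful person would: the job done as asked, in the order asked, and still so for the second after the job is handed in, with the robot touching nothing.
It also fails if it takes over 53 s, if anything falls off the work surface, if the arm or the gripper's body presses on something with over 40 N, if the wrist force passes 120 N, or if a joint passes its speed limit or range.

ROBOT

A 6-joint arm with a two-finger parallel gripper is mounted at the origin on the work surface. World frame = base frame: x ahead of the robot, y to its left, z up, the work surface at z = 0. Lengths are in mm, angles in rad, forces in N, time in s.
With the tool pointing down it reaches from about 300 to 875 mm from the base axis. Payload 6.4 kg.
Tool frame: the origin (TCP) lies midway between the tips of the shut fingers; the grasp point (between the pads) lies env.grip_point_offset behind it (env.grip_point_offset is the distance from the TCP to the grasp point, in mm); x points along the fingers, z is the direction in which the jaws open and shut, and the axes are right-handed (so a half turn about x gives the same grasp; the last joint's range is limited). The gripper opens to 85 mm and grips with 20 to 120 N. Pads are 22 mm wide; open, the fingers measure 114 mm over their backs; the gripper's body (76 mm by 85 mm) begins 54 mm behind the grasp point. The pads swing forward as they close: fully open they stand 13 mm farther back than shut.
Start: joints at [0.995, 0.181, 1.607, -0, 1.354, -0.206], TCP at [207.811, 536.149, 231.288] pointing down, gripper open.
Joint ranges: [-2.99, 2.99], [-0.89, 2.07], [0.3, 2.58], [-1.14, 4.28], [0, 2.63], [-3.12, 3.12]. Speed limits (rad/s): [2.57, 2.57, 3.01, 3.14, 3.14, 3.14].

INTERFACE

Orientations are given as a unit quaternion [w, x, y, z].
In Python, from workcell import env gives the robot as it stands.
- The arm moves only by the tool carry_out, never from a script. Its argument "steps" is a list of rows, each an object with "offset": the shift along the world's x, y, z in mm, a list of three; "roll": the turn about the world's z in degrees; "hand": the finger opening in mm, from 0 to 85.4. In form: [{"offset": [tx, ty, tz], "roll": roll, "hand": hand}, ...]. A call has 1 to 5 rows; each row shifts and turns the commanded pose from where the row before left it; what a row does not reach is not made up. A row lasts 1/12 s, in which the tool goes at most 41.7 mm and 7.16 degrees, less where a joint would pass 70% of its speed; a pose out of reach is approached as far as the arm can. A call is refused whole if a number of a shift passes 41.7 or a number of a turn 7.16, either way. A call with a gripper value outside its range is refused whole. The fingers move at their own pace and stop on an object; "squeeze" is the grip in N (left out, the last holds). Time passes only in rows, so rows that do not move let the fingers close. It gives the time, the measured TCP pose, the force and the opening at its end, in the units of the state.
- env.get_obs(): the state, without advancing time (a new reading comes with each control period).
- env.camera(name): name is "scene" or "top"; returns a dict with "color" (420x560x3 uint8, red, green, blue), "camera_matrix" (3x3 intrinsics, pixels), "world_to_cam" (4x4, takes a point from world to camera coordinates). Camera axes: x right, y down, z forward; pixel columns grow to the right and rows downward; lengths in mm; the calibration is good to about 2 mm. A picture is of the moment at which its call begins. There is no depth.
- env.close_job(): hands the job in, once; it reports no verdict.
The state is a dict: "clock": time; "q": joint angles; "dq": joint speeds; "effort": joint torques, N m; "eef_pos": TCP position; "tool_rot": TCP orientation; "wrist_force": force on the tool from outside, world axes, zero at the start; "torque": the same for the moment, N m; "finger_gap": finger opening in mm.
Only numpy, scipy, OpenCV 4.12 (cv2) and the standard library are available. Lean on these libraries where they do the work, as an engineer would, in place of code of your own. Each camera call takes 0.05 s, during which the arm holds its last target. There are 200 camera calls.

## Working session

There is one attempt and no reset: what is moved stays moved. The work goes in short steps, Python scripts to look and compute and a tool call to move; the robot and the scene stay as the last step left them, time stands still between calls to the robot, and variables do not carry over. Pictures are saved under pics/ and viewed, about 8 in all and at most 12, crops included, and the job is handed in when it is done.

Besides the shell and the picture viewer there is one more tool, called after "Call:" as name([rows], argument=value, ...), one row to a line, values as JSON. carry_out: Moves the arm, as the interface text tells. Its arguments: {"type":"object","properties":{"steps":{"type":"array","items":{"type":"object","properties":{"offset":{"type":"array","items":{"type":"number"}},"roll":{"type":"number"},"hand":{"type":"number"}}}},"squeeze":{"type":"number"}},"required":["steps"]}

```bash
mkdir -p pics; cat > h.py <<'E'
import numpy as np, cv2
from workcell import env
def cam(n):
    c=env.camera(n); return c["color"],np.array(c["camera_matrix"]),np.array(c["world_to_cam"])
def back(K,T,u,v,z):
    R,t=T[:3,:3],T[:3,3]; o=-R.T@t; d=R.T@np.linalg.inv(K)@np.array([u,v,1.]); return o+d*(z-o[2])/d[2]
def proj(K,T,p):
    q=K@(T[:3,:3]@np.array(p,float)+T[:3,3]); return q[:2]/q[2]
E
python3 - <<'E'
from h import *
for n in("top","scene"):
    c,K,T=cam(n); np.savez(f"pics/{n}0.npz",c=c,K=K,T=T)
    cv2.imwrite(f"pics/{n}0.png",cv2.resize(c[:,:,::-1],(800,600),interpolation=cv2.INTER_CUBIC))
    print(n,-T[:3,:3].T@T[:3,3],K[0,0])
print(env.grip_point_offset,env.get_obs())
E
```

```text
top [407.435954   -75.2868195  816.22137046] 381.5159478077711
scene [1070.28337014 -765.98555513  740.69152929] 542.6842096899508
18.700000000000003 {'clock': 0.1, 'q': array([ 9.94676205e-01,  1.81483971e-01,  1.60788934e+00,  6.14272763e-06,
        1.35377778e+00, -2.06312095e-01]), 'dq': array([-0.00029853, -0.00236451, -0.00418354, -0.00012747,  0.00065339,
        0.00024906]), 'effort': array([ 8.62503894e-04, -4.45876622e+01, -3.52240419e+01, -1.86246789e-04,
        4.22053490e-03, -3.40857275e-05]), 'eef_pos': array([207.54661801, 535.7206096 , 230.47356864]), 'tool_rot': array([ 0.58289358, -0.39976   ,  0.58391268,  0.3993407 ]), 'wrist_force': array([0.46699617, 0.3028762 , 0.56271887]), 'torque': array([0.02678782, 0.02402457, 0.03477915]), 'finger_gap': 85.65617750090746}
```

View pics/top0.png

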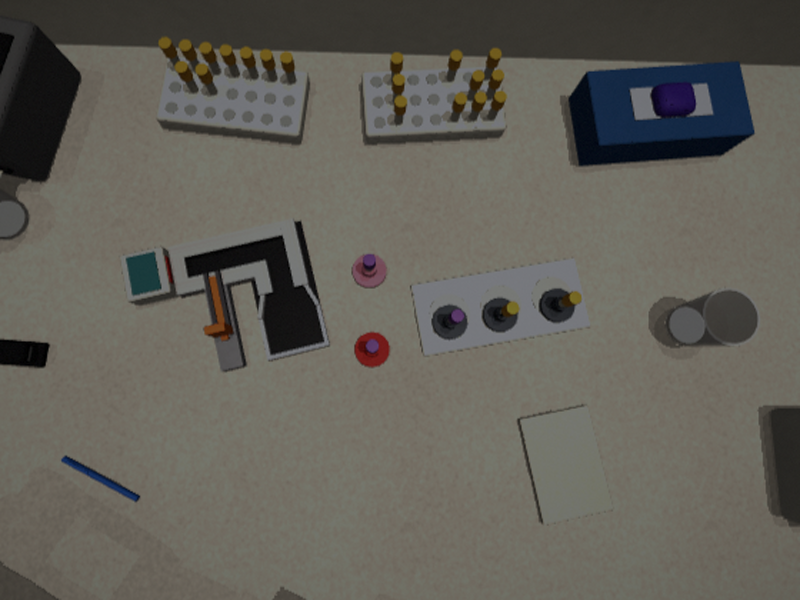

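View pics/scene0.png

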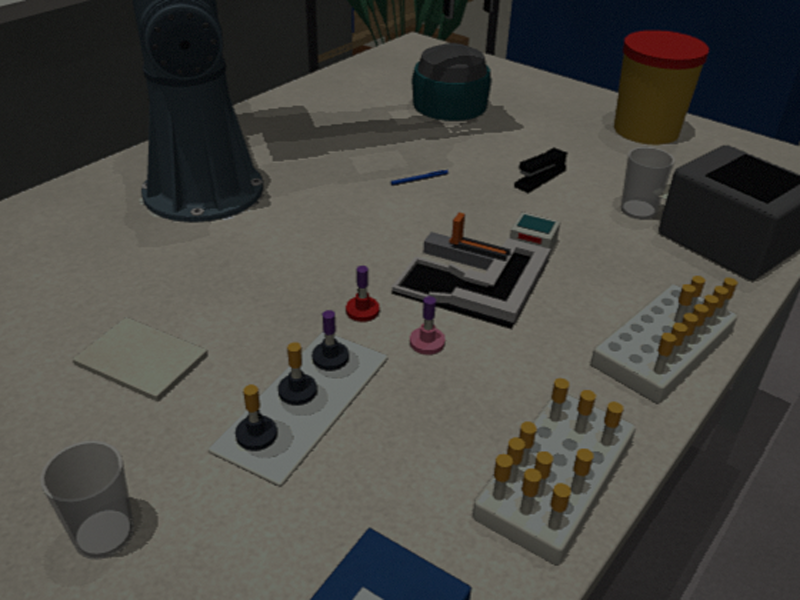

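Candidates for the sample, in top-view 800x600 pixels:
- Black-footed puck with a purple cap on the white tray, (457,316).
- Pink-footed decoy, (369,262).
- Red-footed decoy, (372,347).
- Purple object on the blue box, (673,100).

By the description it is the tray puck. I'll check it and the track in close crops.

```bash
python3 - <<'E'
from h import *
c=np.load("pics/top0.npz")["c"][:,:,::-1]
# crop orig px: track x80-240,y145-265 ; sample x285-365,y180-260
a=cv2.resize(c[145:265,80:240],None,fx=5,fy=5,interpolation=cv2.INTER_CUBIC)
cv2.imwrite("pics/crT.png",cv2.convertScaleAbs(a,alpha=1.6))
b=cv2.resize(c[175:265,285:405],None,fx=6,fy=6,interpolation=cv2.INTER_CUBIC)
cv2.imwrite("pics/crS.png",cv2.convertScaleAbs(b,alpha=1.6))
E
```

```text
(no output)
```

View pics/crT.png

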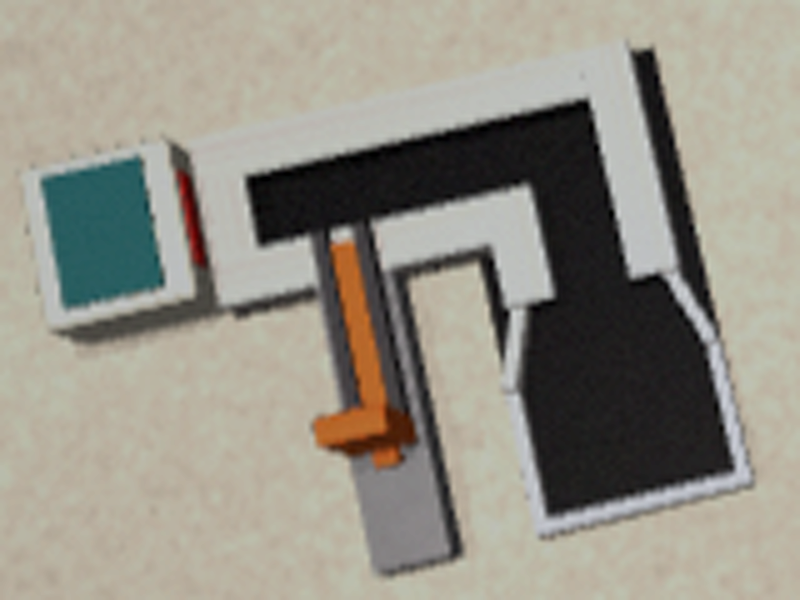

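View pics/crS.png

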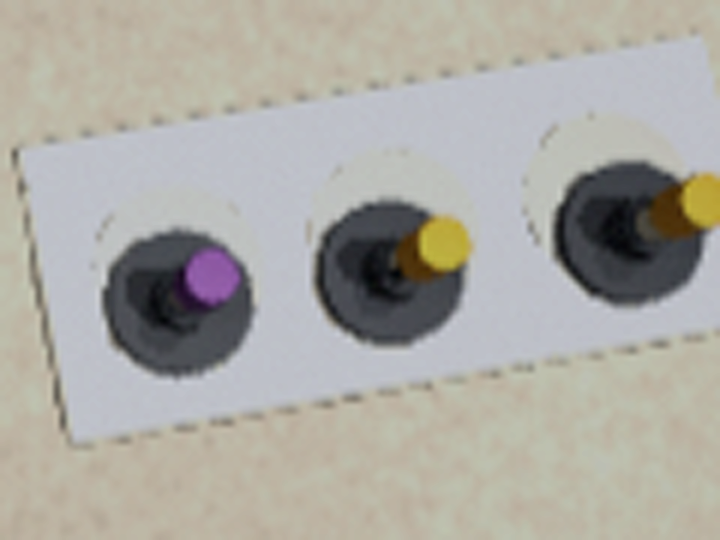

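```bash
python3 - <<'E'
from h import *
from scipy.optimize import least_squares
d=np.load("pics/top0.npz");K,T=d["K"],d["T"]
f=lambda x,y,s,x0,y0:((x+.5)/s-.5+x0,(y+.5)/s-.5+y0)
pts=[((590,100),(126,-16,24)),((530,183),(94,16,24)),((552,298),(45,16,24)),((628,278),(45,-16,24)),((545,517),(-44,40,14)),((735,470),(-44,-40,14))]
W=np.array([back(K,T,*f(*p,5,80,145),m[2])[:2] for p,m in pts]);M=np.array([m[:2] for _,m in pts],float)
def tr(p,M): c,s=np.cos(p[2]),np.sin(p[2]); return M@np.array([[c,s],[-s,c]])+p[:2]
r=least_squares(lambda p:(tr(p,M)-W).ravel(),[350,200,0.1]); p=r.x
print("track",p[:2],np.degrees(p[2]));print((tr(p,M)-W).round(1))
inv=lambda w:(np.array(w)-p[:2])@np.array([[np.cos(p[2]),-np.sin(p[2])],[np.sin(p[2]),np.cos(p[2])]])
for n,c,z in [("knobtop",(351,426),78),("slotend",(252,210),24),("blade tip",(342,243),32)]:
    w=back(K,T,*f(*c,5,80,145),z);print(n,w[:2],"track",inv(w[:2]))
for n,m in [("bay",(0,0)),("corner",(110,0)),("end",(110,115)),("knob0",(-5,95)),("knob50",(45,95))]: print(n,tr(p,np.array([m],float)))
for n,c,z in [("foot",(179,303),18),("cap",(212,276),88),("capB",(445,244),88),("footB",(391,272),18)]: print(n,back(K,T,*f(*c,6,285,175),z)[:2])
# scene view check
d2=np.load("pics/scene0.npz");K2,T2=d2["K"],d2["T"]
for n,(u,v),z in [("sampleCap",(329,315),88),("bayL",(394,291),14)]: print("scene",n,back(K2,T2,(u+.5)*.7-.5,(v+.5)*.7-.5,z)[:2])
E
```

```text
track [505.20618219  41.76721686] 14.218453027682212
[[ 1.6  0.8]
 [-0.7  0.2]
 [ 0.9 -0.7]
 [-0.1 -0.4]
 [-0.6 -0.2]
 [-1.1  0.3]]
knobtop [483.95232598 133.53186955] track [ 1.93642532 94.17392497]
slotend [579.87038504 194.98753523] track [110.01087474 130.18762071]
blade tip [564.66839886 154.64576514] track [85.36585235 94.81557427]
bay [[505.20618219  41.76721686]]
corner [[611.83647457  68.78537271]]
end [[583.59022073 180.26249657]]
knob0 [[477.02548885 132.62891684]]
knob50 [[525.49380357 144.90989677]]
foot [ 503.19528644 -192.72291752]
cap [ 503.65636524 -193.23885773]
capB [ 514.87373656 -269.49844454]
footB [ 514.96137994 -268.48116722]
scene sampleCap [ 507.3307544 -194.1394637]
scene bayL [479.57938215 -21.43357338]
```

The crops confirm the choice: the black-footed purple puck stands nearest the track on the tray, foot centre at crop (179,303) and cap at (212,276). Its foot and cap estimates agree to within 1 mm, at (504,-193). The track fit puts the bay at (505,42) with a yaw of 14.2°, and the gate is about 7 mm open (knob at track x≈2). The jaws will lie along track x throughout, so I roll by -54.6°.

Call:
carry_out([
  {"offset": [14.8, -36.4, -3], "roll": -6.8, "hand": 60},
  {"offset": [14.8, -36.4, -3], "roll": -6.8, "hand": 60},
  {"offset": [14.8, -36.4, -3], "roll": -6.8, "hand": 60},
  {"offset": [14.8, -36.4, -3], "roll": -6.8, "hand": 60},
  {"offset": [14.8, -36.4, -3], "roll": -6.8, "hand": 60},
])

```text
clock: 0.52
eef_pos: [281.7, 352.4, 215.7]
tool_rot: [0.675, -0.21, 0.675, 0.21]
wrist_force: [0.5, -0.3, -0.0]
finger_gap: 60.2
```

Call:
carry_out([
  {"offset": [14.8, -36.4, -3], "roll": -6.8, "hand": 60},
  {"offset": [14.8, -36.4, -3], "roll": -6.8, "hand": 60},
  {"offset": [14.8, -36.4, -3], "roll": -7, "hand": 60},
  {"offset": [14.8, -36.4, -3], "roll": 0, "hand": 60},
  {"offset": [14.8, -36.4, -3], "roll": 0, "hand": 60},
])

```text
clock: 0.93
eef_pos: [355.8, 170.4, 201.1]
tool_rot: [0.702, -0.087, 0.702, 0.087]
wrist_force: [1.5, -0.6, 0.3]
finger_gap: 59.9
```

Call:
carry_out([
  {"offset": [14.8, -36.4, -3], "roll": 0},
  {"offset": [14.8, -36.4, -3], "roll": 0},
  {"offset": [14.8, -36.4, -3], "roll": 0},
  {"offset": [14.8, -36.4, -3], "roll": 0},
  {"offset": [14.8, -36.4, -3], "roll": 0},
])

```text
$.steps[0]: bad value
```

Call:
carry_out([
  {"offset": [14.8, -36.4, -3]},
  {"offset": [14.8, -36.4, -3]},
  {"offset": [14.8, -36.4, -3]},
  {"offset": [14.8, -36.4, -3]},
  {"offset": [0, 0, 0]},
])

```text
$.steps[0]: bad value
```

Call:
carry_out([
  {"offset": [14.8, -36.4, -3.6], "roll": 0, "hand": 60},
  {"offset": [14.8, -36.4, -3.6], "roll": 0, "hand": 60},
  {"offset": [14.8, -36.4, -3.6], "roll": 0, "hand": 60},
  {"offset": [14.8, -36.4, -3.6], "roll": 0, "hand": 60},
  {"offset": [14.8, -36.4, -3.6], "roll": 0, "hand": 60},
])

```text
clock: 1.35
eef_pos: [429.9, -11.8, 183.0]
tool_rot: [0.702, -0.087, 0.702, 0.087]
wrist_force: [-0.3, 1.8, 0.5]
finger_gap: 60.2
```

Call:
carry_out([
  {"offset": [14.8, -36.4, -3.6], "roll": 0, "hand": 60},
  {"offset": [14.8, -36.4, -3.6], "roll": 0, "hand": 60},
  {"offset": [14.8, -36.4, -3.6], "roll": 0, "hand": 60},
  {"offset": [14.8, -36.4, -3.6], "roll": 0, "hand": 60},
  {"offset": [14.8, -36.4, -3.6], "roll": 0, "hand": 60},
])

```text
clock: 1.77
eef_pos: [503.9, -193.8, 164.6]
tool_rot: [0.702, -0.087, 0.702, 0.087]
wrist_force: [0.2, -0.3, 0.6]
finger_gap: 60.4
```

Call:
carry_out([
  {"offset": [0, 0, 0], "roll": 0, "hand": 60},
  {"offset": [0, 0, 0], "roll": 0, "hand": 60},
])

```text
clock: 1.93
eef_pos: [503.5, -193.5, 164.2]
tool_rot: [0.701, -0.086, 0.702, 0.087]
wrist_force: [-0.1, 0.2, -1.1]
finger_gap: 60.2
```

```bash
python3 - <<'E'
from h import *
c,K,T=cam("scene"); cv2.imwrite("pics/s1.png",cv2.convertScaleAbs(cv2.resize(c[140:340,120:360][:,:,::-1],(720,600),interpolation=cv2.INTER_CUBIC),alpha=1.5))
o=env.get_obs();print(o["eef_pos"],o["q"],o["tool_rot"],o["wrist_force"])
for z in(58,88):print(proj(K,T,(504,-193,z))*3-np.array([360,420]))
E
```

```text
[ 503.16197815 -191.95129389  164.31620832] [-5.85139253e-01  1.72437576e-01  1.75973653e+00  2.90702360e-04
  1.21178957e+00 -8.31819001e-01] [ 0.70116508 -0.086339    0.70231301  0.08757598] [ 0.40736014  0.64165811 -0.85441876]
[329.40468772 274.12036616]
[327.82686883 238.02949578]
```

View pics/s1.png

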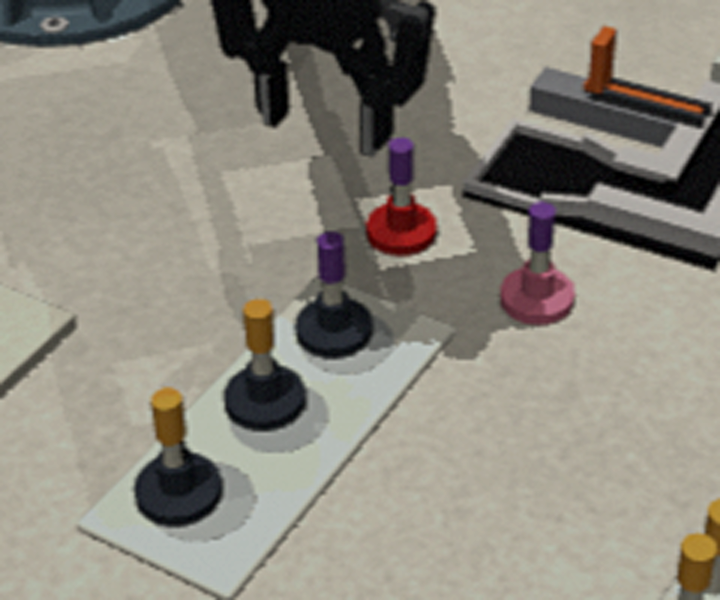

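The cap shows at crop (330,240) to (332,278), within 1 px of the prediction. The gripper is above it and clear of the decoys, so I descend and grip.

Call:
carry_out([
  {"offset": [0, 0, -25], "roll": 0, "hand": 60},
  {"offset": [0, 0, -25], "roll": 0, "hand": 60},
  {"offset": [0, 0, -25], "roll": 0, "hand": 60},
  {"offset": [0, 0, -20], "roll": 0, "hand": 60},
  {"offset": [0, 0, -15], "roll": 0, "hand": 45},
])

```text
clock: 2.4
eef_pos: [502.4, -189.4, 53.6]
tool_rot: [0.701, -0.087, 0.702, 0.089]
wrist_force: [0.7, 0.1, 0.9]
finger_gap: 49.2
```

Call:
carry_out([
  {"offset": [0, 0, 0], "roll": 0, "hand": 32},
  {"offset": [0, 0, 0], "roll": 0, "hand": 26},
  {"offset": [0, 0, 0], "roll": 0, "hand": 20},
  {"offset": [0, 0, 0], "roll": 0, "hand": 14},
  {"offset": [0, 0, 0], "roll": 0, "hand": 10},
], squeeze=30)

```text
clock: 2.82
eef_pos: [504.6, -192.1, 56.7]
tool_rot: [0.702, -0.088, 0.701, 0.087]
wrist_force: [-0.1, 0.2, -0.1]
finger_gap: 17.2
```

Call:
carry_out([
  {"offset": [0, 0, 0], "roll": 0, "hand": 10},
  {"offset": [0, 0, 0], "roll": 0, "hand": 10},
  {"offset": [0, 0, 10], "roll": 0, "hand": 10},
  {"offset": [0, 0, 20], "roll": 0, "hand": 10},
  {"offset": [0, 0, 25], "roll": 0, "hand": 10},
])

```text
clock: 3.23
eef_pos: [502.4, -191.1, 109.8]
tool_rot: [0.701, -0.087, 0.703, 0.088]
wrist_force: [0.8, -0.4, -1.3]
finger_gap: 17.2
```

Call:
carry_out([
  {"offset": [0, 0, 30], "roll": 0, "hand": 10},
  {"offset": [0, 15, 20], "roll": 0, "hand": 10},
  {"offset": [0, 30, 0], "roll": 0, "hand": 10},
  {"offset": [0, 35, 0], "roll": 0, "hand": 10},
  {"offset": [0, 35, 0], "roll": 0, "hand": 10},
])

```text
clock: 3.65
eef_pos: [504.0, -76.3, 161.7]
tool_rot: [0.702, -0.087, 0.701, 0.086]
wrist_force: [-0.3, 0.6, -0.2]
finger_gap: 17.2
```

Call:
carry_out([
  {"offset": [0, 35, 0], "roll": 0, "hand": 10},
  {"offset": [0, 35, 0], "roll": 0, "hand": 10},
  {"offset": [-2, 30, 0], "roll": 0, "hand": 10},
  {"offset": [-2, 20, 0], "roll": 0, "hand": 10},
  {"offset": [0, 0, 0], "roll": 0, "hand": 10},
])

```text
clock: 4.07
eef_pos: [499.0, 46.6, 160.8]
tool_rot: [0.702, -0.088, 0.701, 0.089]
wrist_force: [1.0, 0.0, -1.2]
finger_gap: 17.3
```

Call:
carry_out([
  {"offset": [0, 0, 0], "roll": 0, "hand": 10},
  {"offset": [0, 0, 0], "roll": 0, "hand": 10},
])

```text
clock: 4.23
eef_pos: [500.0, 42.6, 160.7]
tool_rot: [0.702, -0.088, 0.702, 0.087]
wrist_force: [0.3, -0.2, -1.4]
finger_gap: 16.7
```

```bash
python3 - <<'E'
from h import *
c,K,T=cam("scene"); cv2.imwrite("pics/s2.png",cv2.convertScaleAbs(cv2.resize(c[90:290,220:460][:,:,::-1],(720,600),interpolation=cv2.INTER_CUBIC),alpha=1.5))
P=np.mean([env.get_obs()["eef_pos"] for _ in range(5)],0);print(P)
for z in (6,107,120,187): print(z,proj(K,T,(P[0],P[1],z))*3-np.array([660,270]))
th=np.radians(14.2);R=np.array([[np.cos(th),-np.sin(th)],[np.sin(th),np.cos(th)]])
for m in [(0,0,6),(-44,40,14),(-44,-40,14),(126,-16,24),(94,16,24),(45,16,24),(45,-16,24),(126,130,24),(94,130,24)]: 
  w=R@m[:2]+[505.2,41.8]; print(m,proj(K,T,(*w,m[2]))*3-np.array([660,270]))
E
```

```text
[500.06634023  42.23563924 160.63249992]
6 [240.99217048 320.91753573]
107 [247.47939854 208.17654021]
120 [248.36451736 192.79413411]
187 [253.12550092 110.05339784]
(0, 0, 6) [246.06509412 323.83084185]
(-44, 40, 14) [214.37560647 272.88955299]
(-44, -40, 14) [171.05268151 328.30908022]
(126, -16, 24) [400.83753278 362.69159046]
(94, 16, 24) [373.32878585 326.67321654]
(45, 16, 24) [311.14307318 309.10041328]
(45, -16, 24) [295.44346641 332.29335157]
(126, 130, 24) [460.52103314 259.05380968]
(94, 130, 24) [421.32902521 248.71704545]
```

View pics/s2.png

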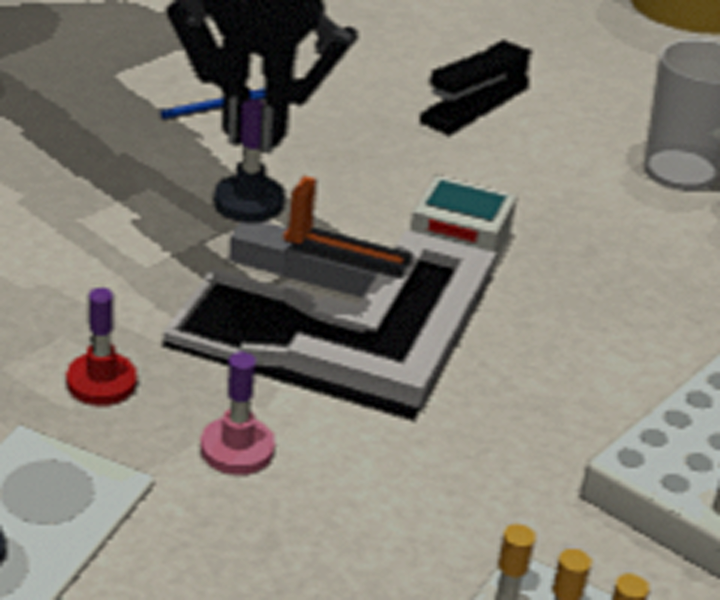

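The puck hangs upright: foot ellipse (215–284, ~197), predicted centre x about 248. The slot's outer corner is seen at (405,360) against a predicted (401,363), so the two views agree to about 2 mm. I lower into the bay.

Call:
carry_out([
  {"offset": [0.5, -1.5, -25], "roll": 0, "hand": 10},
  {"offset": [0, 0, -30], "roll": 0, "hand": 10},
  {"offset": [0, 0, -30], "roll": 0, "hand": 10},
  {"offset": [0, 0, -15], "roll": 0, "hand": 10},
  {"offset": [0, 0, -5], "roll": 0, "hand": 10},
])

```text
clock: 4.7
eef_pos: [498.5, 40.4, 54.0]
tool_rot: [0.7, -0.087, 0.704, 0.087]
wrist_force: [-13.5, 0.4, 39.6]
finger_gap: 16.9
```

Call:
carry_out([
  {"offset": [0, 0, -1], "roll": 0, "hand": 10},
  {"offset": [0, 0, 0], "roll": 0, "hand": 10},
  {"offset": [0, 0, 0], "roll": 0, "hand": 10},
])

```text
clock: 4.95
eef_pos: [500.8, 40.7, 54.6]
tool_rot: [0.702, -0.087, 0.702, 0.087]
wrist_force: [-1.0, -0.3, -0.8]
finger_gap: 17.0
```

```bash
python3 - <<'E'
from h import *
c,K,T=cam("top"); cv2.imwrite("pics/t2.png",cv2.convertScaleAbs(cv2.resize(c[145:265,80:240][:,:,::-1],(800,600),interpolation=cv2.INTER_CUBIC),alpha=1.6))
o=env.get_obs();print(o["eef_pos"],o["wrist_force"])
E
```

```text
[500.7567661   40.83661712  54.66525634] [ 0.42695893 -0.78269468 -0.5604932 ]
```

View pics/t2.png

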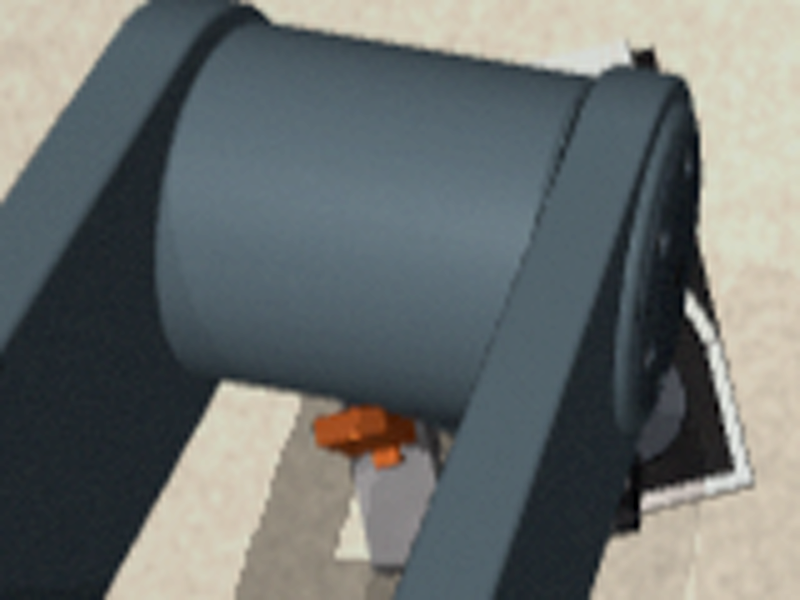

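The foot is visible inside the bay: its edge at (685,400) lies about 15 mm from the rim, as expected. The puck touched the floor and the force is back near 0. Now I slide along track +x (0.969, 0.245).

Call:
carry_out([
  {"offset": [4.8, 1.2, 0], "roll": 0, "hand": 10},
  {"offset": [9.7, 2.5, 0], "roll": 0, "hand": 10},
  {"offset": [9.7, 2.5, 0], "roll": 0, "hand": 10},
  {"offset": [9.7, 2.5, 0], "roll": 0, "hand": 10},
  {"offset": [4.8, 1.2, 0], "roll": 0, "hand": 10},
])

```text
clock: 5.42
eef_pos: [541.2, 51.8, 54.8]
tool_rot: [0.702, -0.088, 0.701, 0.087]
wrist_force: [0.2, 0.8, -0.6]
finger_gap: 17.2
```

Call:
carry_out([
  {"offset": [4.8, 1.2, 0], "roll": 0, "hand": 10},
  {"offset": [4.8, 1.2, 0], "roll": 0, "hand": 10},
  {"offset": [4.8, 1.2, 0], "roll": 0, "hand": 10},
  {"offset": [4.8, 1.2, 0], "roll": 0, "hand": 10},
  {"offset": [0, 0, 0], "roll": 0, "hand": 10},
])

```text
clock: 5.83
eef_pos: [559.2, 56.5, 54.5]
tool_rot: [0.702, -0.088, 0.701, 0.087]
wrist_force: [-0.5, 0.1, -0.4]
finger_gap: 17.2
```

Call:
carry_out([
  {"offset": [9.7, 2.5, 0], "roll": 0, "hand": 10},
  {"offset": [9.7, 2.5, 0], "roll": 0, "hand": 10},
  {"offset": [9.7, 2.5, 0], "roll": 0, "hand": 10},
  {"offset": [9.7, 2.5, 0], "roll": 0, "hand": 10},
  {"offset": [0, 0, 0], "roll": 0, "hand": 10},
])

```text
clock: 6.25
eef_pos: [598.5, 66.5, 54.7]
tool_rot: [0.702, -0.088, 0.701, 0.087]
wrist_force: [-0.2, 0.1, 0.2]
finger_gap: 16.9
```

Call:
carry_out([
  {"offset": [5, 1.2, 0], "roll": 0, "hand": 10},
  {"offset": [5, 1.2, 0], "roll": 0, "hand": 10},
  {"offset": [3.9, 1, 0], "roll": 0, "hand": 10},
  {"offset": [0, 0, 0], "roll": 0, "hand": 10},
  {"offset": [0, 0, 0], "roll": 0, "hand": 10},
])

```text
clock: 6.67
eef_pos: [610.9, 69.8, 54.2]
tool_rot: [0.702, -0.087, 0.702, 0.088]
wrist_force: [0.2, -0.2, -0.5]
finger_gap: 16.9
```

```bash
python3 - <<'E'
from h import *
c,K,T=cam("scene"); cv2.imwrite("pics/s3.png",cv2.convertScaleAbs(cv2.resize(c[120:240,270:430][:,:,::-1],(800,600),interpolation=cv2.INTER_CUBIC),alpha=1.5))
o=env.get_obs();print(o["eef_pos"],o["wrist_force"])
E
```

```text
[610.73106052  69.75835212  54.16887411] [ 0.09578213  0.21582947 -0.78250202]
```

View pics/s3.png

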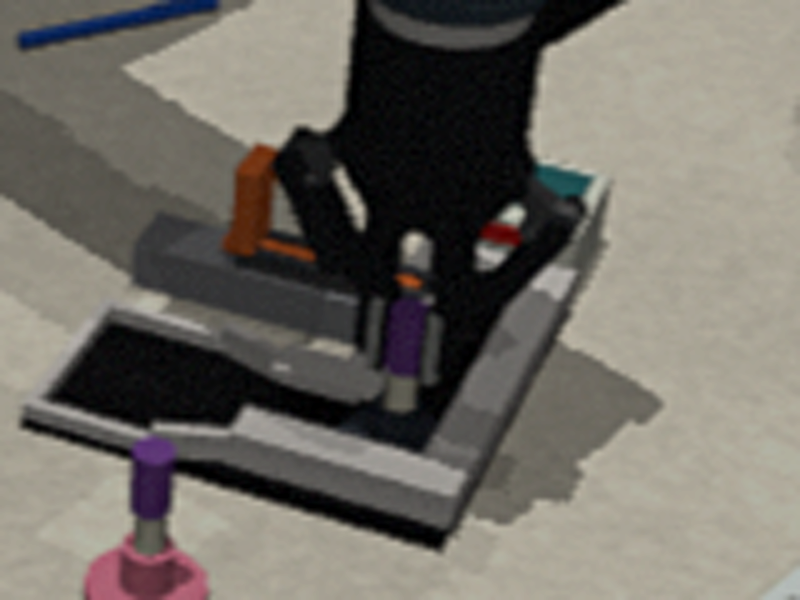

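It stands upright in the corner at (405,400) with its foot under the lips and no contact force. The second leg runs along (-0.245, 0.969).

Call:
carry_out([
  {"offset": [-0.8, 5, 0], "roll": 0, "hand": 10},
  {"offset": [-2.4, 9.7, 0], "roll": 0, "hand": 10},
  {"offset": [-2.4, 9.7, 0], "roll": 0, "hand": 10},
  {"offset": [-2.4, 9.7, 0], "roll": 0, "hand": 10},
  {"offset": [-1.2, 4.8, 0], "roll": 0, "hand": 10},
])

```text
clock: 7.13
eef_pos: [600.9, 110.7, 54.2]
tool_rot: [0.701, -0.088, 0.702, 0.088]
wrist_force: [-0.4, -0.1, -0.7]
finger_gap: 16.9
```

Call:
carry_out([
  {"offset": [-2.4, 9.7, 0], "roll": 0, "hand": 10},
  {"offset": [-2.4, 9.7, 0], "roll": 0, "hand": 10},
  {"offset": [-2.4, 9.7, 0], "roll": 0, "hand": 10},
  {"offset": [-2.4, 9.7, 0], "roll": 0, "hand": 10},
  {"offset": [0, 0, 0], "roll": 0, "hand": 10},
])

```text
clock: 7.55
eef_pos: [591.3, 149.6, 54.2]
tool_rot: [0.701, -0.088, 0.702, 0.088]
wrist_force: [0.5, 0.6, -1.0]
finger_gap: 16.8
```

Call:
carry_out([
  {"offset": [-1.2, 4.8, 0], "roll": 0, "hand": 10},
  {"offset": [-1.2, 4.8, 0], "roll": 0, "hand": 10},
  {"offset": [-1.2, 4.8, 0], "roll": 0, "hand": 10},
  {"offset": [-1.2, 4.8, 0], "roll": 0, "hand": 10},
  {"offset": [0, 0, 0], "roll": 0, "hand": 10},
])

```text
clock: 7.97
eef_pos: [587.0, 167.4, 54.3]
tool_rot: [0.702, -0.088, 0.702, 0.088]
wrist_force: [0.0, 0.1, -1.0]
finger_gap: 16.8
```

Call:
carry_out([
  {"offset": [-1, 4, 0], "roll": 0, "hand": 10},
  {"offset": [-0.8, 3, 0], "roll": 0, "hand": 10},
  {"offset": [-0.3, 1, 0], "roll": 0, "hand": 10},
  {"offset": [-0.2, 1, 0], "roll": 0, "hand": 10},
  {"offset": [0, 0, 0], "roll": 0, "hand": 10},
])

```text
clock: 8.38
eef_pos: [585.0, 175.8, 54.3]
tool_rot: [0.702, -0.088, 0.702, 0.088]
wrist_force: [0.6, -0.3, 0.4]
finger_gap: 17.1
```

Call:
carry_out([
  {"offset": [-0.3, 1, 0], "roll": 0, "hand": 10},
  {"offset": [-0.2, 1, 0], "roll": 0, "hand": 10},
  {"offset": [0, 0, 0], "roll": 0, "hand": 10},
])

```text
clock: 8.63
eef_pos: [584.5, 177.7, 54.3]
tool_rot: [0.702, -0.087, 0.702, 0.087]
wrist_force: [-1.3, -0.2, -0.9]
finger_gap: 17.2
```

Call:
carry_out([
  {"offset": [-0.2, 1, 0], "roll": 0, "hand": 10},
  {"offset": [0, 0, 0], "roll": 0, "hand": 10},
])

```text
clock: 8.8
eef_pos: [584.3, 178.7, 54.3]
tool_rot: [0.702, -0.087, 0.702, 0.087]
wrist_force: [0.8, -0.2, -0.5]
finger_gap: 16.8
```

Call:
carry_out([
  {"offset": [-0.2, 1, 0], "roll": 0, "hand": 10},
  {"offset": [0, 0, 0], "roll": 0, "hand": 10},
])

```text
clock: 8.97
eef_pos: [584.1, 179.8, 54.3]
tool_rot: [0.702, -0.087, 0.702, 0.088]
wrist_force: [-0.9, -0.1, -0.9]
finger_gap: 17.4
```

Call:
carry_out([
  {"offset": [-0.2, 1, 0], "roll": 0, "hand": 10},
  {"offset": [0, 0, 0], "roll": 0, "hand": 10},
])

```text
clock: 9.13
eef_pos: [583.9, 180.8, 54.3]
tool_rot: [0.702, -0.087, 0.702, 0.088]
wrist_force: [0.4, -0.3, -1.0]
finger_gap: 16.7
```

Call:
carry_out([
  {"offset": [-0.2, 1, 0], "roll": 0, "hand": 10},
  {"offset": [0, 0, 0], "roll": 0, "hand": 10},
])

```text
clock: 9.3
eef_pos: [583.7, 181.8, 54.3]
tool_rot: [0.702, -0.087, 0.702, 0.088]
wrist_force: [0.5, -0.3, -1.6]
finger_gap: 17.3
```

Call:
carry_out([
  {"offset": [-0.2, 1, 0], "roll": 0, "hand": 10},
  {"offset": [0, 0, 0], "roll": 0, "hand": 10},
])

```text
clock: 9.47
eef_pos: [583.5, 182.6, 54.3]
tool_rot: [0.702, -0.088, 0.702, 0.087]
wrist_force: [1.3, -0.9, -0.1]
finger_gap: 17.3
```

Call:
carry_out([
  {"offset": [-0.2, 1, 0], "roll": 0, "hand": 10},
  {"offset": [0, 0, 0], "roll": 0, "hand": 10},
])

```text
clock: 9.63
eef_pos: [583.5, 183.1, 54.5]
tool_rot: [0.702, -0.088, 0.702, 0.087]
wrist_force: [0.1, -4.3, 0.2]
finger_gap: 17.0
```

Call:
carry_out([
  {"offset": [-0.2, 1, 0], "roll": 0, "hand": 10},
  {"offset": [0, 0, 0], "roll": 0, "hand": 10},
])

```text
clock: 9.8
eef_pos: [583.5, 183.6, 54.6]
tool_rot: [0.702, -0.088, 0.702, 0.087]
wrist_force: [0.4, -6.4, 1.5]
finger_gap: 17.1
```

Contact with the stop began at y≈182.6 and built to -6.4 N. I ease back to contact onset and release gently.

Call:
carry_out([
  {"offset": [0.2, -1, 0], "roll": 0, "hand": 10},
  {"offset": [0, 0, 0], "roll": 0, "hand": 10},
  {"offset": [0, 0, 0], "roll": 0, "hand": 17},
  {"offset": [0, 0, 0], "roll": 0, "hand": 19},
  {"offset": [0, 0, 0], "roll": 0, "hand": 22},
])

```text
clock: 10.22
eef_pos: [583.1, 184.4, 54.2]
tool_rot: [0.702, -0.087, 0.702, 0.088]
wrist_force: [-0.4, -0.3, -0.3]
finger_gap: 22.2
```

Call:
carry_out([
  {"offset": [0, 0, 0], "roll": 0, "hand": 28},
  {"offset": [0, 0, 0], "roll": 0, "hand": 34},
  {"offset": [0, 0, 0], "roll": 0, "hand": 34},
  {"offset": [0, 0, 20], "roll": 0, "hand": 34},
  {"offset": [0, 0, 35], "roll": 0, "hand": 34},
])

```text
clock: 10.63
eef_pos: [579.6, 183.4, 105.2]
tool_rot: [0.698, -0.087, 0.705, 0.088]
wrist_force: [0.4, 0.3, 0.1]
finger_gap: 34.1
```

Call:
carry_out([
  {"offset": [0, 0, 35], "roll": 0, "hand": 34},
  {"offset": [-30, -12, 0], "roll": 0, "hand": 50},
  {"offset": [-35, -12, 0], "roll": 0, "hand": 50},
  {"offset": [-33, -13, 0], "roll": 0, "hand": 50},
  {"offset": [0, -7, 0], "roll": 0, "hand": 50},
])

```text
clock: 11.05
eef_pos: [477.8, 139.5, 142.1]
tool_rot: [0.699, -0.088, 0.705, 0.088]
wrist_force: [-0.1, -0.1, -0.8]
finger_gap: 50.0
```

```bash
python3 - <<'E'
from h import *
a=[]
for n,(x,y) in (("scene",(300,120)),("top",(80,145))):
  c,K,T=cam(n); a.append(cv2.resize(c[y:y+120,x:x+120][:,:,::-1],(400,400),interpolation=cv2.INTER_CUBIC))
cv2.imwrite("pics/m4.png",cv2.convertScaleAbs(np.hstack(a),alpha=1.6))
o=env.get_obs();print(o["eef_pos"],o["wrist_force"],o["finger_gap"])
E
```

```text
[484.36681033 139.15913387 144.37230402] [ 0.68503119 -0.45636196  0.12778916] 49.93667521507597
```

View pics/m4.png

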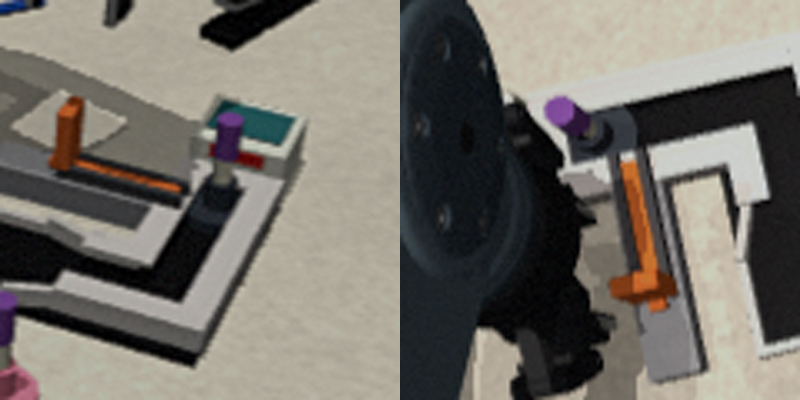

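The puck stands upright at the lane end: cap (230,125) in the scene half and (561,111) in the top half. The gate is still open. I check numerically that it is home.

```bash
python3 - <<'E'
from h import *
f=lambda u,x0:(u+.5)*.3-.5+x0
c,K,T=cam("top");w=back(K,T,f(161,80),f(111,145),86)[:2]
th=np.radians(14.2);R=np.array([[np.cos(th),-np.sin(th)],[np.sin(th),np.cos(th)]])
print("top cap",w,"track",R.T@(w-[505.2,41.8]))
c,K,T=cam("scene");w=back(K,T,f(230,300),f(118,120),86)[:2]
print("scene cap",w,"track",R.T@(w-[505.2,41.8]))
print(np.mean([env.get_obs()["eef_pos"] for _ in range(5)],0))
E
```

```text
top cap [583.43661853 178.8840267 ] track [109.47385026 113.70345186]
scene cap [583.70396769 181.76930641] track [110.44081109 116.43499013]
[486.68064902 139.80355284 145.07892354]
```

The cap lies at track (110, 115±1.4), so the puck is home. Next I grip the gate knob.

Call:
carry_out([
  {"offset": [-1.5, -5, 0], "roll": 0, "hand": 50},
  {"offset": [0, 0, -30], "roll": 0, "hand": 50},
  {"offset": [0, 0, -30], "roll": 0, "hand": 50},
  {"offset": [0, 0, -25], "roll": 0, "hand": 50},
  {"offset": [0, 0, -14], "roll": 0, "hand": 50},
])

```text
clock: 11.67
eef_pos: [482.9, 134.6, 42.4]
tool_rot: [0.7, -0.087, 0.703, 0.088]
wrist_force: [-0.2, -0.1, 0.5]
finger_gap: 50.3
```

Call:
carry_out([
  {"offset": [0, 0, 0], "roll": 0, "hand": 40},
  {"offset": [0, 0, 0], "roll": 0, "hand": 30},
  {"offset": [0, 0, 0], "roll": 0, "hand": 20},
  {"offset": [0, 0, 0], "roll": 0, "hand": 10},
  {"offset": [0, 0, 0], "roll": 0, "hand": 6},
], squeeze=25)

```text
clock: 12.08
eef_pos: [485.3, 134.7, 46.7]
tool_rot: [0.703, -0.088, 0.701, 0.087]
wrist_force: [1.6, 0.7, 1.7]
finger_gap: 11.7
```

Call:
carry_out([
  {"offset": [0, 0, 0], "roll": 0, "hand": 6},
  {"offset": [0, 0, 0], "roll": 0, "hand": 6},
  {"offset": [0, 0, 0], "roll": 0, "hand": 6},
])

```text
clock: 12.33
eef_pos: [485.3, 134.7, 46.6]
tool_rot: [0.703, -0.088, 0.701, 0.087]
wrist_force: [1.1, 1.1, 6.7]
finger_gap: 11.8
```

Call:
carry_out([
  {"offset": [4.8, 1.2, 0.5], "roll": 0, "hand": 6},
  {"offset": [7.8, 2, 0], "roll": 0, "hand": 6},
  {"offset": [7.8, 2, 0], "roll": 0, "hand": 6},
  {"offset": [7.8, 2, 0], "roll": 0, "hand": 6},
  {"offset": [4.8, 1.2, 0], "roll": 0, "hand": 6},
])

```text
clock: 12.75
eef_pos: [517.8, 143.2, 46.6]
tool_rot: [0.702, -0.088, 0.701, 0.087]
wrist_force: [-1.7, -0.6, 8.1]
finger_gap: 11.4
```

Call:
carry_out([
  {"offset": [2.9, 0.7, 0], "roll": 0, "hand": 6},
  {"offset": [1, 0.2, 0], "roll": 0, "hand": 6},
  {"offset": [1, 0.3, 0], "roll": 0, "hand": 6},
  {"offset": [1, 0.2, 0], "roll": 0, "hand": 6},
  {"offset": [0, 0, 0], "roll": 0, "hand": 6},
])

```text
clock: 13.17
eef_pos: [523.4, 144.6, 46.7]
tool_rot: [0.702, -0.088, 0.701, 0.088]
wrist_force: [-0.8, -0.7, 5.8]
finger_gap: 11.4
```

Call:
carry_out([
  {"offset": [1, 0.2, 0], "roll": 0, "hand": 6},
  {"offset": [1, 0.3, 0], "roll": 0, "hand": 6},
  {"offset": [0, 0, 0], "roll": 0, "hand": 6},
])

```text
clock: 13.42
eef_pos: [525.4, 145.1, 46.7]
tool_rot: [0.702, -0.088, 0.701, 0.088]
wrist_force: [-0.5, 0.6, 6.0]
finger_gap: 11.7
```

Call:
carry_out([
  {"offset": [1, 0.3, 0], "roll": 0, "hand": 6},
  {"offset": [0, 0, 0], "roll": 0, "hand": 6},
])

```text
clock: 13.58
eef_pos: [525.6, 145.2, 46.6]
tool_rot: [0.701, -0.088, 0.702, 0.087]
wrist_force: [-4.8, -1.6, 10.3]
finger_gap: 11.5
```

The gate meets its stop at x≈525.5, which is the predicted shut position. One more firm push, then release and retreat.

Call:
carry_out([
  {"offset": [1, 0.2, 0], "roll": 0, "hand": 6},
  {"offset": [0, 0, 0], "roll": 0, "hand": 6},
  {"offset": [0, 0, 0], "roll": 0, "hand": 6},
])

```text
clock: 13.83
eef_pos: [525.7, 145.2, 46.6]
tool_rot: [0.701, -0.088, 0.703, 0.087]
wrist_force: [-8.6, -2.5, 12.8]
finger_gap: 11.5
```

Call:
carry_out([
  {"offset": [-0.9, -0.2, 0], "roll": 0, "hand": 6},
  {"offset": [0, 0, 0], "roll": 0, "hand": 12},
  {"offset": [0, 0, 0], "roll": 0, "hand": 16},
  {"offset": [0, 0, 0], "roll": 0, "hand": 22},
  {"offset": [0, 0, 0], "roll": 0, "hand": 30},
])

```text
clock: 14.25
eef_pos: [525.6, 145.3, 45.5]
tool_rot: [0.701, -0.087, 0.702, 0.087]
wrist_force: [0.8, 1.0, 0.1]
finger_gap: 29.5
```

Call:
carry_out([
  {"offset": [0, 0, 20], "roll": 0, "hand": 30},
  {"offset": [0, 0, 35], "roll": 0, "hand": 30},
  {"offset": [0, 0, 40], "roll": 0, "hand": 30},
  {"offset": [0, 0, 40], "roll": 0, "hand": 30},
  {"offset": [-35, 0, 20], "roll": 0, "hand": 30},
])

```text
clock: 14.67
eef_pos: [497.1, 144.8, 206.7]
tool_rot: [0.706, -0.087, 0.698, 0.087]
wrist_force: [-0.3, -0.3, 2.0]
finger_gap: 30.0
```

Call:
carry_out([
  {"offset": [-40, 0, 0], "roll": 0, "hand": 30},
  {"offset": [-40, 0, 0], "roll": 0, "hand": 30},
  {"offset": [-40, 0, 0], "roll": 0, "hand": 30},
  {"offset": [0, 0, 0], "roll": 0, "hand": 30},
  {"offset": [0, 0, 0], "roll": 0, "hand": 30},
])

```text
clock: 15.08
eef_pos: [369.0, 145.5, 200.6]
tool_rot: [0.702, -0.088, 0.701, 0.088]
wrist_force: [0.2, -0.4, 1.1]
finger_gap: 30.0
```

```bash
python3 - <<'E'
from h import *
a=[]
for n,(x,y) in (("scene",(300,120)),("top",(80,145))):
  c,K,T=cam(n); a.append(cv2.resize(c[y:y+120,x:x+120][:,:,::-1],(400,400),interpolation=cv2.INTER_CUBIC)); 
  if n=="scene": b=cv2.resize(c[:,:,::-1][190:350,140:300],(200,200))
im=np.hstack(a); im=np.vstack([im,np.hstack([b,np.zeros((200,600,3),np.uint8)])])
cv2.imwrite("pics/m5.png",cv2.convertScaleAbs(im,alpha=1.6))
o=env.get_obs();print(o["clock"],o["eef_pos"],o["wrist_force"])
E
```

```text
15.1833 [371.73429111 145.29183272 201.39040184] [0.5381745  0.35556753 0.21630294]
```

View pics/m5.png

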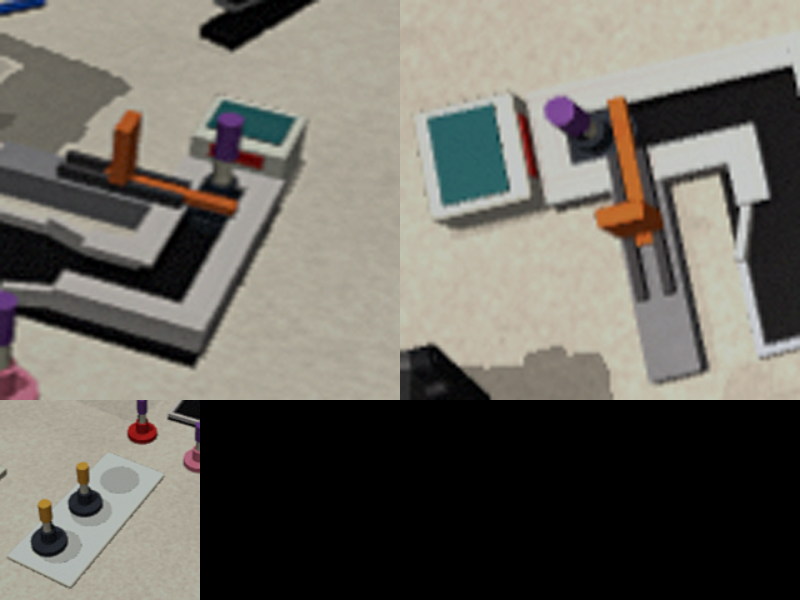

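The final view shows the puck upright at the lane end, with its cap at the same pixels as before (230,125 / 561,111). The gate blade crosses the slot up to (237,207), and the two yellow pucks stand on the tray. The arm is clear, so I hand in.

```bash
python3 -c "
from workcell import env
print(env.close_job())"
```

```text
the job is handed in; nothing more can be done
None
```

The job is done and handed in at about 15 s of the 53 s allowed. The purple-capped puck is home against the stop, and the orange gate is shut behind it.

- **Puck:** I gripped it by the cap and set it in the bay. I slid it along both legs of the lane with almost no contact force until it met the stop, where the force built to 6.4 N. I then eased back 1 mm and let go. Afterwards the cap measured track (109.5, 113.7) from the top camera and (110.4, 116.4) from the scene camera, against a target of (110, 115). They differ by 2.7 mm, which fits two cameras each good to about 2 mm. The stop itself was met about 2 mm past its predicted position.
- **Gate:** Its end stop came at TCP x = 525.5 mm, matching the predicted shut position, and I confirmed it with an 8.6 N push.
- **Last picture:** The puck is upright and unmoved, the blade lies across the slot, both yellow pucks stand on the tray, and the arm is clear with near-zero wrist force.
- **Rougher moments:** Setting the puck down in the bay gave a brief 39.6 N at the wrist, through the puck, and it was gone at the next reading. Gripping the knob gave a vertical force of 6 to 13 N that vanished on release.

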